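# Load the grinding-ball carrier

## Task

One of the three wells of the white ball carrier already holds a large steel grinding ball. Fill the other two: take the two large balls off the four-post stand and lower them into the empty wells, one ball per well, letting each go just above its well rather than dropping it from a height. Leave the ball that is already in the carrier where it is; the smaller balls on the stand are not wanted.

Things in the scene. Friction and masses are not known exactly. Their poses are not given: they have to be found in the camera images.
- ball_a: Polished steel ball, 36 mm in diameter, about 190 g, origin at its centre. It starts on one of the stand's four upright square tubes (20 mm wide, mouths 30 mm above the bench, at the corners of an 80 mm square on a wooden plate 130 mm square, 8 mm thick), centre 47 mm above the bench. Fingers can pass down beside the tube. The other balls there are smaller, 22 mm.
- ball_b: Polished steel ball, 36 mm in diameter, about 190 g, origin at its centre. At the start it rests on another tube of the same stand, just as ball_a does.
- ball_c: Polished steel ball, 36 mm in diameter, about 190 g, origin at its centre. It is already seated in the carrier, in the well at carrier x = +70 mm, and stays there.
- carrier: Fixed block, white on a black base, 230 (x) by 80 (y) by 22 mm high; origin at the centre of its underside on the bench, z up. Three round wells on its x axis at -70 and 0 (empty) and +70 mm (filled): 60 mm across, 10 mm deep, floor 12 mm above the bench, with a 16 mm square hole in mid-floor where a ball centres itself. A seated ball's centre is 28 mm above the bench, most of it above the block.
There are look-alikes about, which are no part of the job. What is shaped like the ball_a but orange or pink is not meant.

How it is judged (in metres and radians):
At the end, for the whole second after the job is handed in: ball_a and ball_b lie in the two wells that were empty, one in each, either order, and ball_c in its own; each centre within 14 mm of its well's axis along the carrier's x and y and 20 to 36 mm above its underside; all at rest (below 0.03 m/s) ((((x of ball_a in the frame of carrier between -0.084 and -0.056 m and y of ball_a in the frame of carrier between -0.014 and 0.014 m and z of ball_a in the frame of carrier between 0.02 and 0.036 m) and (x of ball_b in the frame of carrier between -0.014 and 0.014 m and y of ball_b in the frame of carrier between -0.014 and 0.014 m and z of ball_b in the frame of carrier between 0.02 and 0.036 m)) or ((x of ball_b in the frame of carrier between -0.084 and -0.056 m and y of ball_b in the frame of carrier between -0.014 and 0.014 m and z of ball_b in the frame of carrier between 0.02 and 0.036 m) and (x of ball_a in the frame of carrier between -0.014 and 0.014 m and y of ball_a in the frame of carrier between -0.014 and 0.014 m and z of ball_a in the frame of carrier between 0.02 and 0.036 m))) and x of ball_c in the frame of carrier between 0.056 and 0.084 m and y of ball_c in the frame of carrier between -0.014 and 0.014 m and z of ball_c in the frame of carrier between 0.02 and 0.036 m and linear speed of each of ball_a, ball_b, ball_c below 0.03 m/s); the robot touches nothing.
It fails at once if a ball is dropped or thrown onto the carrier from a height (moves faster than 1.2 m/s on reaching it, as after a fall of more than about 70 mm) ((linear speed of ball_a above 1.2 m/s and x of ball_a in the frame of carrier between -0.115 and 0.115 m and y of ball_a in the frame of carrier between -0.04 and 0.04 m and z of ball_a in the frame of carrier between -0.01 and 0.055 m) or (linear speed of ball_b above 1.2 m/s and x of ball_b in the frame of carrier between -0.115 and 0.115 m and y of ball_b in the frame of carrier between -0.04 and 0.04 m and z of ball_b in the frame of carrier between -0.01 and 0.055 m)).
It fails at once if the ball already in the carrier is taken away (moved by more than 30 mm) (distance of ball_c from where it was at the start of the episode above 0.03 m).
It also fails if it takes over 51 s, if anything falls off the work surface, if the arm or the gripper's body presses on something with over 40 N, if the wrist force passes 120 N, or if a joint passes its speed limit or range.

## Robot

A 7-joint arm with a two-finger parallel gripper is mounted at the origin on the work surface. World frame = base frame: x ahead of the robot, y to its left, z up, the work surface at z = 0. Lengths are in m, angles in degrees, forces in N, time in s.
With the tool pointing down it reaches from about 0.425 to 0.875 m from the base axis. Payload 4.7 kg.
Tool frame: the origin (TCP) lies midway between the tips of the shut fingers; the grasp point (between the pads) lies 19 mm behind it; z points along the fingers, y is the direction in which the jaws open and shut (so a half turn about z gives the same grasp; the last joint's range is limited). The gripper opens to 87 mm and grips with 3 to 60 N. Pads are 19 mm wide; open, the fingers measure 117 mm over their backs; the gripper's body (75 mm by 190 mm) begins 51 mm behind the grasp point.
Start: joints at [75.464, 18.392, -4.016, 83.108, 1.295, 78.541, -3.26], TCP at [0.172, -0.627, 0.223] pointing down, gripper open.
Joint ranges: [-163.93, 163.93], [-17.29, 119.83], [-79.2, 71.16], [3.27, 140.29], [-89.18, 269.18], [5.43, 117.66], [-154.24, 154.24]. Speed limits (degrees/s): [147.25, 147.25, 180, 180, 180, 180, 180].

## Interface

Orientations are given as [roll, pitch, yaw] about the fixed x, y, z axes, in that order (R = Rz(yaw) Ry(pitch) Rx(roll)).
In Python, from cell import env gives the robot as it stands.
- The arm moves only by the tool apply_moves, never from a script. Its argument "targets" is a list of rows, each a list of 2 entries, a list of its own where there are three numbers: the shift along the world's x, y, z in mm, then the turn, a rotation vector about the world's x, y, z in rad. A call has 1 to 8 rows; each row is the pose to reach, as a shift and turn from the pose commanded when the call began; what a row does not reach only later rows make up. A row lasts 1/10 s, in which the tool goes at most 50 mm and 8.59 degrees, less where a joint would pass 70% of its speed; a pose out of reach is approached as far as the arm can. A call with a gripper value outside its range is refused whole. "hand" is the finger opening in mm, from 0 to 87, set as the call begins (left out, the last holds). The fingers move at their own pace and stop on an object; "squeeze" is the grip in N (left out, the last holds). Time passes only in rows, so rows that repeat a pose let the fingers close. It gives the time, the measured TCP pose, the force and the opening at its end, in the units of the state.
- env.get_obs(): the state, without advancing time (a new reading comes with each control period).
- env.read_camera(name): name is "scene" or "side" or "wrist"; returns a dict with "image" (384x512x3 uint8, red, green, blue), "camera_matrix" (3x3 intrinsics, pixels), "k1" (the pictures are not rectified: a ray, as slopes to the right and down, at radius r is drawn at 1 + k1 r^2 times it, then the intrinsics apply), "camera_from_world" (4x4, takes a point from world to camera coordinates); the wrist camera has in their place "mount" (4x4, takes a point from camera to tool coordinates, whose origin is the TCP and whose axes are the flange's). Camera axes: x right, y down, z forward; pixel columns grow to the right and rows downward; lengths in m; the calibration is good to about 2 mm. A picture is of the moment at which its call begins: read the wrist's pose just before it. There is no depth.
- env.sign_off(): hands the job in, once; it reports no verdict.
Trained networks look in a picture, given as the dict that the camera call returned (one of the last four; its "shot" number tells which), for a name from the list of things; names that differ only in an ending like _2 or _b are one class to them, and where a whole thing is asked for, a point or a joint stands for the part that bears it (a point fixed in the world has none). Each returns a list of dicts, best first, with "conf" (0 to 1); they miss things now and then, are a little off and sometimes report something else, mostly with a low value. They report only what shows in the picture. A call takes as long as a camera call. They do not tell look-alikes from the thing itself.
- env.regions_of(picture, target): "region" (384x512 bool, what is visible of it) and "rect" ([left, top, right, bottom] in pixels, round what is visible of it).
The state is a dict: "time_s": time; "qpos": joint angles; "joint_velocities": joint speeds; "effort": joint torques, N m; "tool_pos": TCP position; "tool_rot": TCP orientation; "force": force on the tool from outside, world axes, zero at the start; "wrist_torque": the same for the moment, N m; "grip_width": finger opening in m.
Only numpy, scipy, OpenCV 4.12 (cv2) and the standard library are available. Lean on these libraries where they do the work, as an engineer would, in place of code of your own. Each camera call takes 0.05 s, during which the arm holds its last target. There are 200 camera calls.

## Working session

There is one attempt and no reset: what is moved stays moved. The work goes in short steps, Python scripts to look and compute and a tool call to move; the robot and the scene stay as the last step left them, time stands still between calls to the robot, and variables do not carry over. Pictures are saved under pics/ and viewed, about 8 in all and at most 12, crops included, and the job is handed in when it is done.

Besides the shell and the picture viewer there is one more tool, called after "Call:" by a JSON object that holds its "op" and its "data", one argument or row to a line. apply_moves: Moves the arm, as the interface text tells. Its arguments: {"type":"object","properties":{"targets":{"type":"array","items":{"type":"array"}},"hand":{"type":"number"},"squeeze":{"type":"number"}},"required":["targets"]}

```bash
mkdir -p pics
cat > h.py <<'E'
import numpy as np, cv2
from cell import env
def save(n,im): cv2.imwrite('pics/'+n+'.png',im[:,:,::-1])
def ray(p,uv):
    K=p['camera_matrix'];k=p['k1']
    d=np.array([(uv[0]-K[0,2])/K[0,0],(uv[1]-K[1,2])/K[1,1]]);s=d.copy()
    for _ in range(20): s=d/(1+k*(s@s))
    T=np.linalg.inv(p['camera_from_world']); return T[:3,3],T[:3,:3]@np.array([s[0],s[1],1])
def at(p,uv,z):
    o,d=ray(p,uv); return o+d*(z-o[2])/d[2]
E
python3 - <<'E'
from h import *
o=env.get_obs();print(o['time_s'],o['tool_pos'],o['tool_rot'],o['grip_width'])
for n in('scene','side'):
    p=env.read_camera(n);save(n,p['image'])
    for t,z in(('ball_a',.047),('carrier',.011)):
        for r in env.regions_of(p,t):
            b=r['rect'];ys,xs=np.nonzero(r['region']);c=(xs.mean(),ys.mean())
            col=p['image'][r['region']].mean(0).astype(int)
            print(n,t,round(r['conf'],2),np.round(b),np.round(c,1),col,at(p,c,z).round(3),at(p,c,.028).round(3),len(xs))
E
```

```text
0.0 [ 0.17179316 -0.6263153   0.22145728] [-1.79890593e+02  6.47961197e-03  1.53455872e+01] 0.08699884323186323
scene ball_a 0.8 [254. 195. 275. 215.] [262.6 207.4] [240 187 213] [0.573 0.015 0.047] [0.565 0.02  0.028] 275
scene ball_a 0.7 [284. 165. 309. 182.] [296.8 173.6] [232 228 228] [0.546 0.112 0.047] [0.537 0.12  0.028] 261
scene ball_a 0.69 [132. 275. 154. 294.] [142.8 282.7] [232 231 234] [ 0.587 -0.233  0.047] [ 0.579 -0.235  0.028] 317
scene ball_a 0.58 [313. 127. 331. 145.] [321.7 134.8] [220 219 222] [0.495 0.212 0.047] [0.484 0.223 0.028] 224
scene ball_a 0.47 [241. 172. 258. 190.] [247.2 180.6] [251 183  82] [0.507 0.021 0.047] [0.497 0.026 0.028] 204
scene carrier 0.57 [110. 204. 234. 322.] [174.2 260.1] [176 176 176] [ 0.563 -0.172  0.011] [ 0.571 -0.171  0.028] 5505
side ball_a 0.73 [231. 190. 246. 204.] [239.2 197.8] [231 158 188] [0.553 0.051 0.047] [0.559 0.032 0.028] 166
side ball_a 0.71 [237. 253. 252. 273.] [244.  262.9] [192 188 194] [0.496 0.213 0.047] [0.5   0.2   0.028] 314
side ball_a 0.61 [258. 196. 276. 212.] [268.  205.4] [224 140  49] [0.488 0.058 0.047] [0.492 0.039 0.028] 194
side ball_a 0.6 [224. 211. 242. 226.] [232.9 218.3] [188 185 193] [0.548 0.113 0.047] [0.554 0.096 0.028] 250
side ball_a 0.41 [254. 127. 268. 138.] [259.9 131.9] [184 183 189] [ 0.572 -0.206  0.047] [ 0.579 -0.234  0.028] 142
side carrier 0.84 [248. 122. 273. 180.] [259.8 157.2] [176 175 176] [ 0.557 -0.145  0.011] [ 0.552 -0.123  0.028] 1653
```

Run:
```python
import cv2,numpy as np
a=cv2.imread('pics/scene.png')[100:340,90:370];b=cv2.imread('pics/side.png')[100:300,190:310]
cv2.imwrite('pics/crop1.png',np.hstack([cv2.resize(a,(560,480),interpolation=2),cv2.resize(b,(240,480)[:1]+(400,),interpolation=2)] if 0 else [cv2.resize(a,(560,480),interpolation=2),cv2.copyMakeBorder(cv2.resize(b,(240,400),interpolation=2),0,80,0,0,0)]))
```

```text
(no output)
```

View pics/crop1.png

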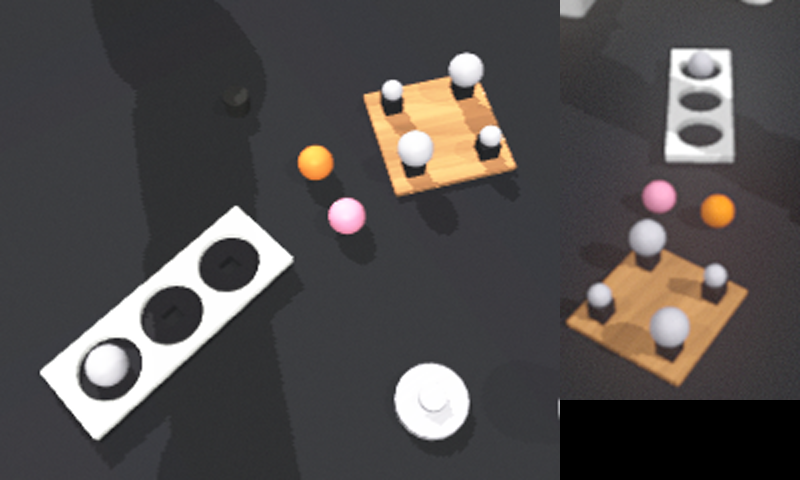

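The large steel balls are at scene pixels (297,174) and (322,135), on opposite posts of the stand. Both are grey-white and clearly bigger than the small balls at about (286,145) and (335,170). The look-alikes are orange at (247,181) and pink at (263,207), both on the bench. The round thing at about (306,300) is a lidded dish. ball_c is at (143,283). The empty wells are at about (205,232) and (176,258).

Run:
```python
from h import *
p=env.read_camera('scene')
def top(region,z):
    c,_=cv2.findContours(region.astype(np.uint8),0,1);c=max(c,key=len)[:,0]
    return np.array([at(p,q,z)[:2] for q in c])
im=p['image']; r=env.regions_of(p,'carrier')[0]['rect'].astype(int) if hasattr(env.regions_of(p,'carrier')[0]['rect'],'astype') else np.int32(env.regions_of(p,'carrier')[0]['rect'])
m=np.zeros(im.shape[:2],bool);m[r[1]-3:r[3]+4,r[0]-3:r[2]+4]=(im.min(2)>150)[r[1]-3:r[3]+4,r[0]-3:r[2]+4]
w=top(m,.022);(c,s,a)=cv2.minAreaRect((w*1000).astype(np.float32));print('carrier',c,s,a)
for uv in((205,232),(176,258)):print(at(p,uv,.016))
hsv=cv2.cvtColor(im,cv2.COLOR_RGB2HSV)
q=p['camera_from_world'];print('cam',np.linalg.inv(q)[:3,3])
```

```text
carrier (562.8272705078125, -166.27749633789062) (85.01290893554688, 232.5367431640625) 13.784565925598145
[ 0.54620253 -0.09749838  0.016     ]
[ 0.56375452 -0.16689929  0.016     ]
cam [ 0.83582731 -0.14599599  0.65619693]
```

Call:
{"op": "apply_moves", "data": {
  "targets": [
    [[50,40,0],[0,0,0]],
    [[95,70,0],[0,0,0]],
    [[140,100,0],[0,0,0]],
    [[180,130,0],[0,0,0]],
    [[210,170,0],[0,0,0]],
    [[240,210,0],[0,0,0]],
    [[270,250,0],[0,0,0]],
    [[300,290,0],[0,0,0]]
  ],
  "hand": 60
}}

```text
time_s: 1.25
tool_pos: [0.4602, -0.3522, 0.2228]
tool_rot: [180.0, -0.0, 15.3]
force: [0.6, -1.6, -0.3]
grip_width: 0.0599
```

Call:
{"op": "apply_moves", "data": {
  "targets": [
    [[15,45,0],[0,0,0.14]],
    [[30,90,0],[0,0,0.28]],
    [[45,135,0],[0,0,0.42]],
    [[55,180,0],[0,0,0.56]],
    [[65,225,0],[0,0,0.7]],
    [[70,270,0],[0,0,0.84]],
    [[75,315,0],[0,0,0.98]],
    [[80,360,0],[0,0,1.12]]
  ]
}}

```text
time_s: 2.05
tool_pos: [0.5391, 0.0078, 0.2229]
tool_rot: [179.9, 0.0, 79.8]
force: [0.6, 0.7, -0.8]
grip_width: 0.0596
```

Call:
{"op": "apply_moves", "data": {
  "targets": [
    [[2,35,-10],[0,0,0.14]],
    [[4,70,-20],[0,0,0.28]],
    [[7,104,-40],[0,0,0.425]],
    [[7,104,-60],[0,0,0.425]],
    [[7,104,-60],[0,0,0.425]]
  ]
}}

```text
time_s: 2.55
tool_pos: [0.5441, 0.1107, 0.1601]
tool_rot: [-179.7, -0.0, 104.0]
force: [0.1, -0.2, -1.5]
grip_width: 0.0599
```

```bash
cat >> h.py <<'E'
from scipy.spatial.transform import Rotation as R
def wrist():
    o=env.get_obs();p=env.read_camera('wrist')
    W=np.eye(4);W[:3,:3]=R.from_euler('xyz',o['tool_rot'],degrees=True).as_matrix();W[:3,3]=o['tool_pos']
    p['camera_from_world']=np.linalg.inv(W@p['mount']);print(np.round(o['tool_pos'],4),np.round(o['tool_rot'],1),o['time_s']);return p
E
python3 - <<'E'
from h import *
p=wrist();save('w1',p['image'])
for r in env.regions_of(p,'ball_a'):
    ys,xs=np.nonzero(r['region']);print(r['conf'],np.round(r['rect']),len(xs),at(p,(xs.mean(),ys.mean()),.047).round(4))
E
```

```text
[0.5441 0.1107 0.1601] [-179.7   -0.   104. ] 2.55
0.86 [208.  46. 251.  88.] 1347 [0.4956 0.2135 0.047 ]
0.84 [245. 165. 277. 202.] 1020 [0.5478 0.1132 0.047 ]
0.6 [238. 239. 270. 253.] 421 [0.5573 0.0453 0.047 ]
0.5 [184. 226. 212. 246.] 81 [0.508  0.0476 0.047 ]
```

View pics/w1.png

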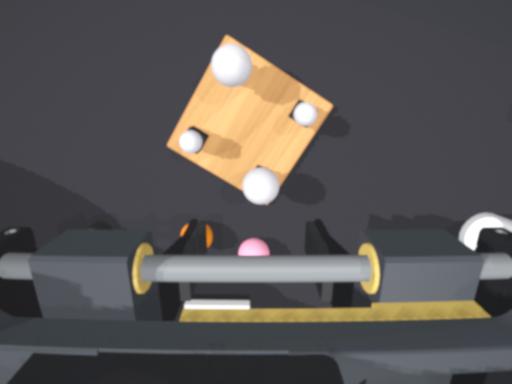

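The wrist view shows the large balls at (261,186) and (231,65). Both agree with the fixed-camera estimates to within 2 mm, and the sizes clearly differ from the 22 mm balls at (305,113) and (191,141). I'll descend on the first one.

Call:
{"op": "apply_moves", "data": {
  "targets": [
    [[3,2,-35],[0,0,0]],
    [[3,2,-70],[0,0,0]],
    [[3,2,-95],[0,0,0]],
    [[3,2,-115],[0,0,0]],
    [[3,2,-129],[0,0,0]],
    [[3,2,-129],[0,0,0]],
    [[3,2,-129],[0,0,0]]
  ]
}}

```text
time_s: 3.35
tool_pos: [0.5501, 0.1117, 0.0347]
tool_rot: [179.9, 0.0, 103.8]
force: [-0.7, 0.2, 0.7]
grip_width: 0.06
```

Call:
{"op": "apply_moves", "data": {
  "targets": [
    [[0,0,0],[0,0,0]],
    [[0,0,0],[0,0,0]],
    [[0,0,0],[0,0,0]],
    [[0,0,0],[0,0,0]],
    [[0,0,0],[0,0,0]],
    [[0,0,0],[0,0,0]],
    [[0,0,0],[0,0,0]],
    [[0,0,0],[0,0,0]]
  ],
  "hand": 25,
  "squeeze": 20
}}

```text
time_s: 4.15
tool_pos: [0.5487, 0.1119, 0.0339]
tool_rot: [-180.0, 0.0, 103.9]
force: [-2.8, -1.5, 5.8]
grip_width: 0.0348
```

The grip is near the lower edge of the pads, so I'll reopen, go 6 mm lower and regrip.

Call:
{"op": "apply_moves", "data": {
  "targets": [
    [[0,0,0],[0,0,0]],
    [[0,0,0],[0,0,0]],
    [[0,0,0],[0,0,0]],
    [[0,1,-4],[0,0,0]],
    [[0,1,-6],[0,0,0]],
    [[0,1,-6],[0,0,0]]
  ],
  "hand": 55
}}

```text
time_s: 4.75
tool_pos: [0.5487, 0.113, 0.027]
tool_rot: [-180.0, -0.0, 103.9]
force: [0.2, 0.5, -0.6]
grip_width: 0.0548
```

Call:
{"op": "apply_moves", "data": {
  "targets": [
    [[0,0,0],[0,0,0]],
    [[0,0,0],[0,0,0]],
    [[0,0,0],[0,0,0]],
    [[0,0,0],[0,0,0]],
    [[0,0,0],[0,0,0]],
    [[0,0,0],[0,0,0]],
    [[0,0,0],[0,0,0]],
    [[0,0,0],[0,0,0]]
  ],
  "hand": 25,
  "squeeze": 20
}}

```text
time_s: 5.55
tool_pos: [0.5487, 0.1129, 0.0276]
tool_rot: [-180.0, 0.0, 103.9]
force: [-4.3, -0.6, 4.7]
grip_width: 0.035
```

Call:
{"op": "apply_moves", "data": {
  "targets": [
    [[0,0,4],[0,0,0]],
    [[0,0,12],[0,0,0]],
    [[0,0,25],[0,0,0]],
    [[0,0,45],[0,0,0]],
    [[0,0,70],[0,0,0]],
    [[0,0,90],[0,0,0]],
    [[0,0,90],[0,0,0]],
    [[0,0,90],[0,0,0]]
  ]
}}

```text
time_s: 6.35
tool_pos: [0.5495, 0.113, 0.118]
tool_rot: [179.9, 0.0, 103.9]
force: [0.2, 0.0, -1.6]
grip_width: 0.0346
```

Run:
```python
from h import *
print(env.get_obs()['grip_width'],env.get_obs()['force'])
p=wrist();q=env.read_camera('side');save('w2',np.hstack([cv2.resize(p['image'],(400,300)),cv2.resize(q['image'][120:300,180:420],(400,300))]))
```

```text
0.034589331006377934 [ 0.15164083  0.03235594 -1.64745609]
[0.5495 0.113  0.118 ] [179.9   0.  103.9] 6.35
```

View pics/w2.png

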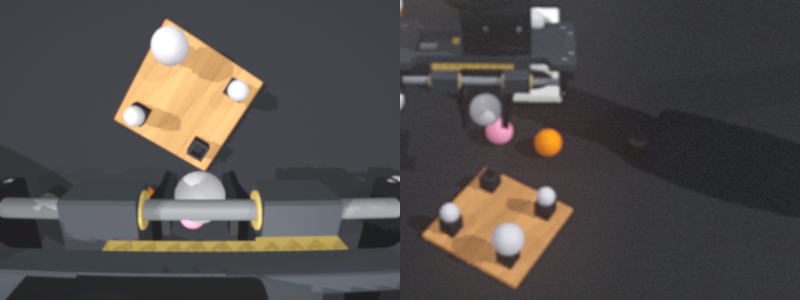

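The ball is held: it sits centred between the pads, its post is empty, and the weight reads about 1.6 N. Next I'll carry it to the middle well.

Call:
{"op": "apply_moves", "data": {
  "targets": [
    [[2,-35,0],[0,0,0]],
    [[4,-75,0],[0,0,0]],
    [[6,-115,0],[0,0,0]],
    [[8,-155,0],[0,0,0]],
    [[10,-195,0],[0,0,0]],
    [[12,-235,0],[0,0,0]],
    [[13,-265,0],[0,0,0]],
    [[14,-280,0],[0,0,0]]
  ]
}}

```text
time_s: 7.25
tool_pos: [0.5617, -0.1708, 0.1159]
tool_rot: [-179.9, -0.0, 103.6]
force: [1.0, -1.3, -2.4]
grip_width: 0.0347
```

Call:
{"op": "apply_moves", "data": {
  "targets": [
    [[0,0,0],[0,0,0]],
    [[0,0,-20],[0,0,0]],
    [[0,0,-40],[0,0,0]],
    [[0,0,-40],[0,0,0]],
    [[0,0,-40],[0,0,0]]
  ]
}}

```text
time_s: 7.75
tool_pos: [0.5631, -0.1645, 0.0775]
tool_rot: [-180.0, -0.1, 104.0]
force: [0.3, -0.8, -1.2]
grip_width: 0.0348
```

Run:
```python
from h import *
p=wrist();q=env.read_camera('scene');s=env.read_camera('side');save('w3',np.hstack([cv2.resize(p['image'],(400,300)),cv2.resize(q['image'][170:350,90:330],(400,300))]))
print(env.get_obs()['force'])
im=p['image']
```

```text
[ 0.5631 -0.1645  0.0775] [-1.80e+02 -1.00e-01  1.04e+02] 7.75
[ 0.10961636  0.37908256 -1.22043566]
```

View pics/w3.png

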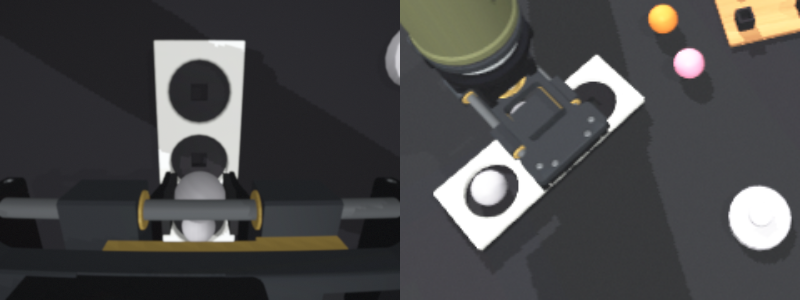

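The wrist view shows the empty wells' square holes at full-frame pixels of about (256,117) and (255,203), with the carrier aligned with the tool. I'll compute the well positions from these.

Run:
```python
from h import *
p=wrist()
for uv in((256,117),(255,203.5)):print(at(p,uv,.012).round(4))
```

```text
[ 0.5641 -0.1662  0.0789] [1.799e+02 1.000e-01 1.039e+02] 7.9
[ 0.5483 -0.0999  0.012 ]
[ 0.5643 -0.1683  0.012 ]
```

Call:
{"op": "apply_moves", "data": {
  "targets": [
    [[0,-2,-15],[0,0,0]],
    [[0,-2,-30],[0,0,0]],
    [[0,-2,-42],[0,0,0]],
    [[0,-2,-49],[0,0,0]],
    [[0,-2,-52],[0,0,0]],
    [[0,-2,-52],[0,0,0]],
    [[0,-2,-52],[0,0,0]]
  ]
}}

```text
time_s: 8.65
tool_pos: [0.5635, -0.1689, 0.0259]
tool_rot: [180.0, 0.0, 103.9]
force: [-0.1, -0.4, -1.8]
grip_width: 0.0345
```

Call:
{"op": "apply_moves", "data": {
  "targets": [
    [[0,0,0],[0,0,0]],
    [[0,0,0],[0,0,0]],
    [[0,0,0],[0,0,0]],
    [[0,0,0],[0,0,0]],
    [[0,0,0],[0,0,0]],
    [[0,0,0],[0,0,0]],
    [[0,0,0],[0,0,0]]
  ],
  "hand": 58
}}

```text
time_s: 9.35
tool_pos: [0.5631, -0.1689, 0.0256]
tool_rot: [180.0, 0.0, 103.9]
force: [-0.6, 0.7, 0.3]
grip_width: 0.0578
```

Call:
{"op": "apply_moves", "data": {
  "targets": [
    [[0,0,15],[0,0,0]],
    [[0,0,40],[0,0,0]],
    [[0,0,80],[0,0,0]],
    [[0,0,110],[0,0,0]],
    [[-5,40,110],[0,0,0]],
    [[-10,85,110],[0,0,0]],
    [[-15,130,110],[0,0,0]],
    [[-20,175,110],[0,0,0]]
  ]
}}

```text
time_s: 10.15
tool_pos: [0.5431, 0.0077, 0.137]
tool_rot: [179.9, 0.1, 103.8]
force: [1.2, 0.8, -0.7]
grip_width: 0.0578
```

Run:
```python
from h import *
p=env.read_camera('scene')
for r in env.regions_of(p,'ball_a'):
    ys,xs=np.nonzero(r['region']);c=(xs.mean(),ys.mean());print(r['conf'],np.round(r['rect']),len(xs),at(p,c,.028).round(4),at(p,c,.047).round(4),p['image'][r['region']].mean(0).astype(int))
```

```text
0.86 [131. 274. 155. 294.] 345 [ 0.5784 -0.2347  0.028 ] [ 0.5862 -0.232   0.047 ] [232 231 234]
0.79 [257. 197. 274. 217.] 281 [0.5658 0.0213 0.028 ] [0.574  0.0162 0.047 ] [241 192 217]
0.59 [162. 248. 184. 262.] 336 [ 0.5615 -0.1669  0.028 ] [ 0.5698 -0.1663  0.047 ] [227 226 228]
0.58 [238. 174. 259. 191.] 192 [0.4988 0.0226 0.028 ] [0.509  0.0175 0.047 ] [240 159  76]
0.52 [315. 128. 333. 146.] 232 [0.4843 0.2244 0.028 ] [0.495  0.2132 0.047 ] [227 226 228]
```

The first ball is seated in the middle well at (0.5615, -0.167), and ball_c hasn't moved. Now for the second ball.

Call:
{"op": "apply_moves", "data": {
  "targets": [
    [[-10,40,0],[0,0,0]],
    [[-20,80,0],[0,0,0]],
    [[-30,120,0],[0,0,0]],
    [[-40,165,0],[0,0,0]],
    [[-48,195,0],[0,0,0]],
    [[-48,205,0],[0,0,0]],
    [[-48,205,-20],[0,0,0]],
    [[-48,205,-30],[0,0,0]]
  ]
}}

```text
time_s: 11.05
tool_pos: [0.4954, 0.2099, 0.105]
tool_rot: [-180.0, 0.1, 103.8]
force: [0.5, -1.1, -0.4]
grip_width: 0.0583
```

Call:
{"op": "apply_moves", "data": {
  "targets": [
    [[0,0,0],[0,0,0]],
    [[0,0,0],[0,0,0]]
  ]
}}

```text
time_s: 11.25
tool_pos: [0.4956, 0.21, 0.1057]
tool_rot: [-180.0, 0.0, 103.8]
force: [0.0, -0.9, -0.2]
grip_width: 0.0578
```

Run:
```python
from h import *
p=wrist();save('w4',p['image'])
for r in env.regions_of(p,'ball_a'):
    ys,xs=np.nonzero(r['region']);c=(xs.mean(),ys.mean());print(r['conf'],np.round(r['rect']),len(xs),at(p,c,.047).round(4))
```

```text
[0.4956 0.21   0.1057] [-180.     0.   103.8] 11.25
0.93 [232. 178. 278. 224.] 1510 [0.4955 0.2134 0.047 ]
```

View pics/w4.png

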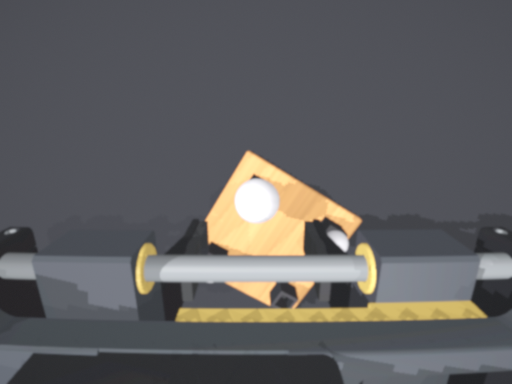

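The large ball is at (256,201), between the fingers. It works out at (0.4955, 0.2134), so I need +3 mm in y and then down to z = 0.028.

Call:
{"op": "apply_moves", "data": {
  "targets": [
    [[0,3,-25],[0,0,0]],
    [[0,3,-50],[0,0,0]],
    [[0,3,-66],[0,0,0]],
    [[0,3,-76],[0,0,0]],
    [[0,3,-78],[0,0,0]],
    [[0,3,-78],[0,0,0]],
    [[0,3,-78],[0,0,0]]
  ]
}}

```text
time_s: 12.05
tool_pos: [0.4959, 0.2145, 0.0286]
tool_rot: [179.9, -0.0, 103.9]
force: [0.6, -0.3, -0.2]
grip_width: 0.0578
```

Call:
{"op": "apply_moves", "data": {
  "targets": [
    [[0,0,0],[0,0,0]],
    [[0,0,0],[0,0,0]],
    [[0,0,0],[0,0,0]],
    [[0,0,0],[0,0,0]],
    [[0,0,0],[0,0,0]],
    [[0,0,0],[0,0,0]],
    [[0,0,0],[0,0,0]],
    [[0,0,0],[0,0,0]]
  ],
  "hand": 25,
  "squeeze": 20
}}

```text
time_s: 12.85
tool_pos: [0.4953, 0.2141, 0.0278]
tool_rot: [180.0, 0.0, 103.9]
force: [-0.1, 0.3, 1.9]
grip_width: 0.0344
```

Call:
{"op": "apply_moves", "data": {
  "targets": [
    [[0,0,4],[0,0,0]],
    [[0,0,12],[0,0,0]],
    [[0,0,25],[0,0,0]],
    [[0,0,45],[0,0,0]],
    [[0,0,70],[0,0,0]],
    [[0,0,90],[0,0,0]],
    [[0,0,90],[0,0,0]],
    [[0,0,90],[0,0,0]]
  ]
}}

```text
time_s: 13.65
tool_pos: [0.4952, 0.2139, 0.1179]
tool_rot: [179.9, 0.0, 103.9]
force: [0.8, 0.2, -2.3]
grip_width: 0.0348
```

Call:
{"op": "apply_moves", "data": {
  "targets": [
    [[6,-35,0],[0,0,0]],
    [[13,-75,0],[0,0,0]],
    [[20,-120,0],[0,0,0]],
    [[28,-165,0],[0,0,0]],
    [[36,-210,0],[0,0,0]],
    [[44,-255,0],[0,0,0]],
    [[50,-295,0],[0,0,0]],
    [[52,-313,0],[0,0,0]]
  ]
}}

```text
time_s: 14.45
tool_pos: [0.5459, -0.1043, 0.1158]
tool_rot: [-179.8, 0.0, 103.5]
force: [0.3, 0.5, -0.7]
grip_width: 0.0347
```

Call:
{"op": "apply_moves", "data": {
  "targets": [
    [[0,0,0],[0,0,0]],
    [[0,0,-20],[0,0,0]],
    [[0,0,-40],[0,0,0]],
    [[0,0,-40],[0,0,0]],
    [[0,0,-40],[0,0,0]]
  ]
}}

```text
time_s: 14.95
tool_pos: [0.5466, -0.097, 0.0772]
tool_rot: [-179.9, -0.1, 104.0]
force: [0.0, -0.1, -1.0]
grip_width: 0.0349
```

Call:
{"op": "apply_moves", "data": {
  "targets": [
    [[0,-2,-15],[0,0,0]],
    [[0,-2,-30],[0,0,0]],
    [[0,-2,-41],[0,0,0]],
    [[0,-2,-48],[0,0,0]],
    [[0,-2,-51],[0,0,0]],
    [[0,-2,-51],[0,0,0]],
    [[0,-2,-51],[0,0,0]]
  ]
}}

```text
time_s: 15.65
tool_pos: [0.5475, -0.1009, 0.0269]
tool_rot: [180.0, 0.0, 103.9]
force: [-0.4, 0.4, -2.2]
grip_width: 0.035
```

Call:
{"op": "apply_moves", "data": {
  "targets": [
    [[0,0,0],[0,0,0]],
    [[0,0,0],[0,0,0]],
    [[0,0,0],[0,0,0]],
    [[0,0,0],[0,0,0]],
    [[0,0,0],[0,0,0]],
    [[0,0,0],[0,0,0]],
    [[0,0,0],[0,0,0]]
  ],
  "hand": 58
}}

```text
time_s: 16.35
tool_pos: [0.5471, -0.1009, 0.0266]
tool_rot: [180.0, 0.0, 103.9]
force: [0.0, 0.8, -0.8]
grip_width: 0.058
```

Call:
{"op": "apply_moves", "data": {
  "targets": [
    [[0,0,15],[0,0,0]],
    [[0,0,40],[0,0,0]],
    [[0,0,80],[0,0,0]],
    [[0,0,120],[0,0,0]],
    [[-5,40,130],[0,0,0]],
    [[-10,85,130],[0,0,0]],
    [[-15,130,130],[0,0,0]],
    [[-15,150,130],[0,0,0]]
  ]
}}

```text
time_s: 17.15
tool_pos: [0.5313, 0.0546, 0.1584]
tool_rot: [179.9, -0.0, 104.2]
force: [-0.1, 0.5, 0.4]
grip_width: 0.0579
```

Run:
```python
from h import *
c0=np.array([.564,-.168]);a=np.radians(103.8);X=-np.array([np.cos(a),np.sin(a)]);Y=np.array([-X[1],X[0]])
for n in('scene','side'):
    p=env.read_camera(n);save('end_'+n,p['image'])
    for r in env.regions_of(p,'ball_a'):
        ys,xs=np.nonzero(r['region']);c=(xs.mean(),ys.mean());q=at(p,c,.028)[:2]-c0
        print(n,r['conf'],np.round(c),len(xs),'carrier xy mm',(q@X*1e3).round(1),(q@Y*1e3).round(1))
a=cv2.imread('pics/end_scene.png')[100:340,90:370];b=cv2.imread('pics/end_side.png')[100:300,190:310]
cv2.imwrite('pics/end.png',np.hstack([cv2.resize(a,(560,480)),cv2.copyMakeBorder(cv2.resize(b,(240,400)),0,80,0,0,0)]))
```

```text
scene 0.87 [174. 254.] 292 carrier xy mm -1.8 -3.4
scene 0.81 [143. 282.] 344 carrier xy mm 67.6 -2.3
scene 0.64 [263. 208.] 224 carrier xy mm -182.7 47.6
scene 0.54 [203. 229.] 279 carrier xy mm -71.8 -2.7
side 0.54 [258. 146.] 121 carrier xy mm 0.0 2.3
side 0.49 [259. 163.] 148 carrier xy mm -71.6 0.8
side 0.49 [239. 198.] 203 carrier xy mm -195.6 44.0
side 0.45 [268. 205.] 204 carrier xy mm -217.4 -20.0
```

View pics/end.png

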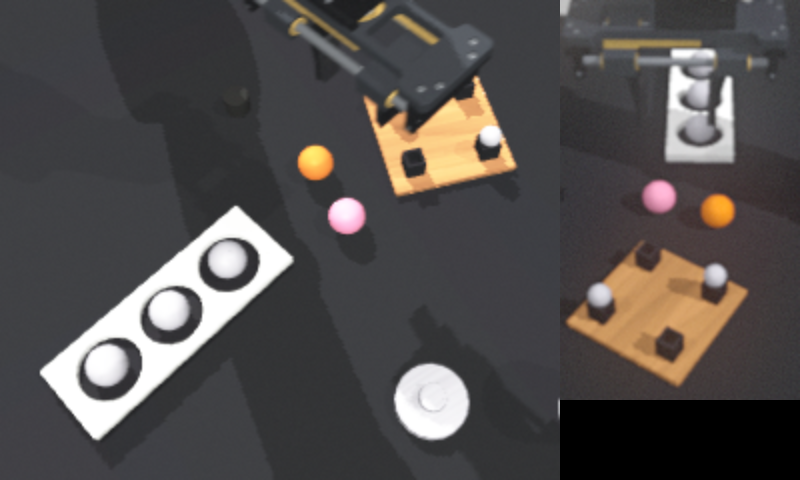

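All three wells are filled (scene pixels 143,282; 174,254; 203,229), and the small balls are still on their posts. The gripper is clear of everything.

Call:
{"op": "apply_moves", "data": {
  "targets": [
    [[0,0,0],[0,0,0]],
    [[0,0,0],[0,0,0]],
    [[0,0,0],[0,0,0]]
  ]
}}

```text
time_s: 17.65
tool_pos: [0.5322, 0.0478, 0.1565]
tool_rot: [-180.0, 0.0, 103.7]
force: [0.0, 0.3, -1.2]
grip_width: 0.0582
```

```bash
python3 -c "
from cell import env
print(env.sign_off())"
```

```text
the job is handed in; nothing more can be done
None
```

Both large steel balls are off the stand and in the carrier, one in the middle well and one in the -70 mm well. I let each go about 17 mm above its seat. The job was handed in at about 17.7 s of the 51 s limit; the sign-off gives no verdict.

- **Last checks:** the scene camera put the three balls at carrier x of about -72, -2 and +68 mm, and y within 3.5 mm of the axis. The side camera agreed to within about 6 mm for the two balls I placed. It did not report ball_c, which was partly hidden by the gripper. The gripper was clear of everything, and the small balls were still on their posts.
- **Not directly checked:** ball height and speed at the end. The pictures show the balls seated in the wells.
- **Regrip:** on the first ball I closed about 6 mm too high, so I reopened and regripped lower before lifting. The measured grip width was about 35 mm on a 36 mm ball both times, and both held.

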